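Balance the glass paperweight on the gift-shop scale

TASK

The glass paperweight on the two-pan counter balance weighs 300 grams. Stand the 100 g and 200 g polished steel weights (the smallest and the middle one of the three on the counter) upright in the empty pan, so that the beam comes level and rests there. The largest, 500 g, is not needed.

Things in the scene. Friction and masses are not known exactly. Their poses are not given: they have to be found in the camera images.
- weight_100: 100 g polished steel weight, the smallest of three standing upright on the counter, which change places: a cylinder 25 mm across and 24 mm high, narrowing to a knob 14 mm across; 38 mm high in all. Origin at the centre of its underside, z up. The unlisted third one (500 g, 44 mm across, 60 mm high) is not wanted; it may stand 80 mm away, centre to centre.
- weight_200: 200 g polished steel weight, the middle one in size: a cylinder 33 mm across and 29 mm high, narrowing to a knob 16 mm across; 46 mm high in all. Origin at the centre of its underside, z up.
- empty_pan (a point): Centre of the top face of the balance's empty pan, a flat rimless brass disc 130 mm across that stays horizontal and moves only up and down, this point with it. z up; y runs along the beam to the other pan (centre 300 mm away), which holds the glass paperweight (dome 84 mm across, 34 mm high); x across the beam. Midway between the pans a dial plate 75 mm wide rises to 175 mm.
- beam (a joint): Beam angle (rad), shown by the black pointer: 0 level, positive with the empty pan up; starts at its stop, +0.12 (range -0.12 to 0.12), the empty pan's top 128 mm above the counter, 110 mm when level. With one of the two weights it stays at the stop; with both, the pan sinks 18 mm and settles level in about a second, wherever in the pan they stand.
Mind the look-alikes: they are no part of the job. What is shaped like the weight_200 but brown or yellow is not meant.

How it is judged:
At the end, for the whole second after the job is handed in: The 100 g and 200 g weights stand upright (within 10 degrees) on the empty pan, their centres over it, released and at rest, and the beam is level within 0.035 rad (2 degrees) and still, the paperweight counterbalanced on the other pan (horizontal distance between each of weight_100, weight_200 and empty_pan below 0.065 m and z of weight_100 in the frame of empty_pan between -0.005 and 0.008 m and z of weight_200 in the frame of empty_pan between -0.005 and 0.008 m and angle between each of weight_100, weight_200's own z axis and vertical below 0.18 rad and value of joint beam between -0.035 and 0.035 rad and velocity of joint beam between -0.1 and 0.1 rad/s and linear speed of each of weight_100, weight_200 below 0.03 m/s); the robot touches nothing.
It also fails if it takes over 58 s, if anything falls off the work surface, if the arm or the gripper's body presses on something with over 40 N, if the wrist force passes 120 N, or if a joint passes its speed limit or range.

ROBOT

A 6-joint arm with a two-finger parallel gripper is mounted at the origin on the work surface. World frame = base frame: x ahead of the robot, y to its left, z up, the work surface at z = 0. Lengths are in m, angles in rad, forces in N, time in s.
With the tool pointing down it reaches from about 0.35 to 0.975 m from the base axis. Payload 4.9 kg.
Tool frame: the origin (TCP) lies at the very end of the fingers, on their centre line; the grasp point (between the pads) lies 19 mm behind it; z points along the fingers, y is the line along which they close (so a half turn about z gives the same grasp; the last joint's range is limited). The gripper opens to 85 mm and grips with 20 to 120 N. Pads are 22 mm wide; open, the fingers measure 114 mm over their backs; the gripper's body (76 mm by 85 mm) begins 54 mm behind the grasp point. The pads swing forward as they close: fully open they stand 13 mm farther back than shut.
Start: joints at [-1.428, 0.053, 1.613, -0, 1.476, -0.119], TCP at [0.162, -0.604, 0.207] pointing down, gripper open.
Joint ranges: [-3.01, 3.01], [-1.01, 2.22], [0.06, 2.58], [-1.02, 4.17], [0.09, 2.62], [-3.14, 3.14]. Speed limits (rad/s): [2.57, 2.57, 3.14, 3.14, 3.14, 3.14].

INTERFACE

Orientations are given as a rotation vector (axis times angle).
In Python, from station import * gives the robot as it stands.
- The arm moves only by the shell command python3 -m crank 'ROWS' [OPENING] [FORCE]. ROWS is JSON, a list of rows, each an object with "offset": the shift along the tool's x, y, z in m, a list of three; "twist": the turn, a rotation vector about the tool's x, y, z in degrees, a list of three. In form: [{"offset": [x, y, z], "twist": [rx, ry, rz]}, ...]. A call has 1 to 20 rows; each row is the pose to reach, as a shift and turn from the pose commanded when the call began, along the tool's axes at that moment; what a row does not reach only later rows make up. A row lasts 1/8 s, in which the tool goes at most 62.5 mm and 10.7 degrees, less where a joint would pass 70% of its speed; a pose out of reach is approached as far as the arm can. A call with a gripper value outside its range is refused whole. OPENING is the opening, from 0 (shut) to 1 (fully open), set as the call begins (- or left out, the last holds). The fingers move at their own pace and stop on an object; FORCE is the grip in N (left out, the last holds). Time passes only in rows, so rows that repeat a pose let the fingers close. It gives the time, the measured TCP pose, the force, the opening and the grip force at its end, in the units of the state.
- get_obs(): the state, without advancing time (a new reading comes with each control period).
- get_image(name): name is "scene" or "top" or "wrist"; returns the picture (400x640x3 uint8, red, green, blue); there is no depth.
- get_calibration(name): a dict with "intrinsics" (3x3 intrinsics, pixels), "world_from_camera" (4x4, takes a point from camera to world coordinates); the wrist camera has in their place "tool_from_camera" (4x4, takes a point from camera to tool coordinates, whose origin is the TCP and whose axes are the flange's). Camera axes: x right, y up, looking along -z (the intrinsics and any distortion apply to the point x, -y, -z); pixel columns grow to the right and rows downward; lengths in m; the calibration is good to about 2 mm. A picture is of the moment at which its call begins: read the wrist's pose just before it. get_calibration takes no time and is no camera call.
- finish_job(): hands the job in; it is judged then, once.
Trained networks look in the newest picture that a camera, given by its name, has taken for a name from the list of things; names that differ only in an ending like _2 or _b are one class to them, and where a whole thing is asked for, a point or a joint stands for the part that bears it (a point fixed in the world has none). Each returns a list of dicts, best first, with "confidence" (0 to 1); they miss things now and then, are a little off and sometimes report something else, mostly with a low value. They report only what shows in the picture. A call takes as long as a camera call. They do not tell look-alikes from the thing itself.
- cut_out(query, camera): "region" (400x640 bool, what is visible of it) and "rect" ([centre column, centre row, width, height] in pixels, round what is visible of it).
The state is a dict: "t": time; "q": joint angles; "dq": joint speeds; "effort": joint torques, N m; "tool_pos": TCP position; "tool_rot": TCP orientation; "contact_force": force on the tool from outside, world axes, zero at the start; "wrist_torque": the same for the moment, N m; "opening": finger opening in m; "grip_force": force on a finger pad.
Only numpy, scipy, OpenCV 4.12 (cv2) and the standard library are available. Lean on these libraries where they do the work, as an engineer would, in place of code of your own. Each camera call takes 0.05 s, during which the arm holds its last target. There are 200 camera calls.

## Working session

There is one attempt and no reset: what is moved stays moved. The work goes in short steps, Python scripts to look and compute and a shell command to move; the robot and the scene stay as the last step left them, time stands still between calls to the robot, and variables do not carry over. Pictures are saved under pics/ and viewed, at most 10 in all, crops included, and the job is handed in when it is done.

```bash
mkdir -p pics; ls; cat > h.py <<'E'
from station import *
import numpy as np, cv2
from scipy.spatial.transform import Rotation as R
def cam(name):
    c=get_calibration(name); K=np.array(c["intrinsics"])
    if name=="wrist":
        o=get_obs(); T=np.eye(4); T[:3,:3]=R.from_rotvec(o["tool_rot"]).as_matrix(); T[:3,3]=o["tool_pos"]
        return K,T@np.array(c["tool_from_camera"]),c
    return K,np.array(c["world_from_camera"]),c
def ray(K,T,u,v):
    d=np.linalg.inv(K)@[u,v,1]; return T[:3,3],T[:3,:3]@[d[0],-d[1],-d[2]]
def atz(K,T,u,v,z):
    p,d=ray(K,T,u,v); return p+d*(z-p[2])/d[2]
def proj(K,T,P):
    p=np.linalg.inv(T)@np.append(P,1); q=K@[p[0],-p[1],-p[2]]; return q[:2]/q[2]
def tri(rs):
    A=0;b=0
    for p,d in rs:
        d=d/np.linalg.norm(d); M=np.eye(3)-np.outer(d,d); A=A+M; b=b+M@p
    return np.linalg.solve(A,b)
def save(n,im): cv2.imwrite("pics/"+n,im[:,:,::-1])
E
python3 - <<'E'
from h import *
o=get_obs(); print(o["t"],o["tool_pos"],o["tool_rot"])
ims=[]
for n in ("scene","top"):
    K,T,c=cam(n); im=get_image(n); ims.append(im)
    print(n,c.keys(),K.round(1).tolist(),T.round(3).tolist())
    for q in ("weight_100","weight_200","empty_pan","beam"):
        for r in cut_out(q,n)[:4]: print(q,r["confidence"],np.round(r["rect"],1))
    save(n+".png",im)
E
```

```text
pics
0.0 [ 0.16163579 -0.60303861  0.20556712] [-3.11268795e+00 -4.09687038e-01  3.19102607e-05]
scene dict_keys(['intrinsics', 'world_from_camera']) [[425.0, 0.0, 324.9], [0.0, 425.0, 195.9], [0.0, 0.0, 1.0]] [[0.887, -0.263, 0.379, 0.912], [0.461, 0.496, -0.735, -0.775], [0.006, 0.827, 0.562, 0.605], [0.0, 0.0, 0.0, 1.0]]
weight_100 0.85 [339.6 264.1  16.2  28.2]
weight_100 0.77 [304.9 249.2  12.   23.8]
weight_100 0.7 [284.4 235.6  15.1  21.9]
weight_100 0.56 [247.6 232.1  12.2  16.9]
weight_200 0.85 [339.6 264.1  16.2  28.2]
weight_200 0.77 [304.9 249.2  12.   23.8]
weight_200 0.7 [284.4 235.6  15.1  21.9]
weight_200 0.56 [247.6 232.1  12.2  16.9]
empty_pan 0.67 [348.8 177.4  62.3  38.1]
beam 0.53 [364.6 150.2  19.1  15.6]
top dict_keys(['intrinsics', 'world_from_camera']) [[399.5, 0.0, 316.4], [0.0, 399.5, 204.8], [0.0, 0.0, 1.0]] [[0.027, 0.986, -0.165, 0.417], [-0.999, 0.02, -0.043, -0.116], [-0.04, 0.166, 0.985, 0.794], [0.0, 0.0, 0.0, 1.0]]
weight_100 0.83 [365.1 229.9  19.9  21.8]
weight_100 0.62 [381.6 155.8  22.1  20.1]
weight_100 0.57 [381.  194.9  24.7  18.7]
weight_100 0.48 [383.2 266.4  14.1  17.1]
weight_200 0.83 [365.1 229.9  19.9  21.8]
weight_200 0.62 [381.6 155.8  22.1  20.1]
weight_200 0.57 [381.  194.9  24.7  18.7]
weight_200 0.48 [383.2 266.4  14.1  17.1]
empty_pan 0.97 [294.6 169.4  76.7  75. ]
```

```bash
python3 - <<'E'
import cv2,numpy as np
a=cv2.imread("pics/scene.png")[110:310,210:450]; b=cv2.imread("pics/top.png")[90:310,200:440]
a=cv2.resize(a,(780,650)[:2],interpolation=3)[:,:]
cv2.imwrite("pics/a.png",cv2.resize(cv2.imread("pics/scene.png")[110:300,200:450],(780,593),interpolation=cv2.INTER_CUBIC))
cv2.imwrite("pics/b.png",cv2.resize(cv2.imread("pics/top.png")[100:300,160:420],(780,600),interpolation=cv2.INTER_CUBIC))
E
```

```text
(no output)
```

View pics/a.png

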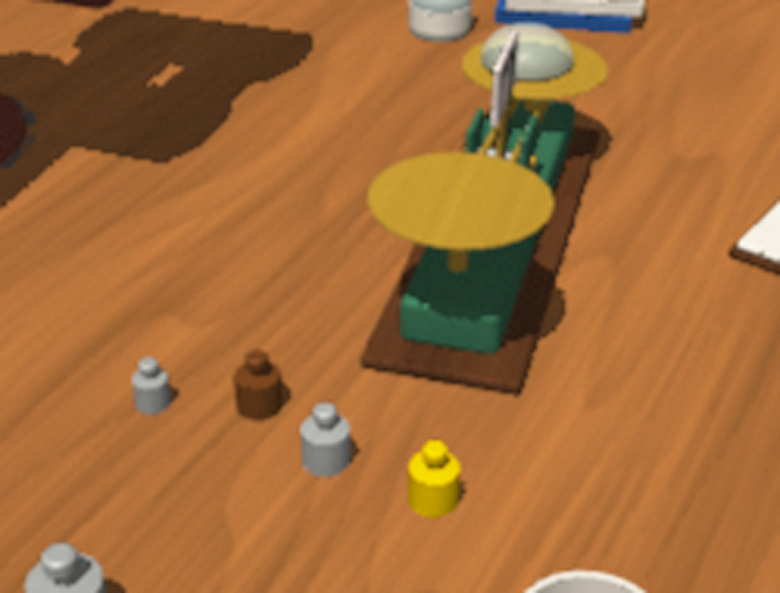

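View pics/b.png

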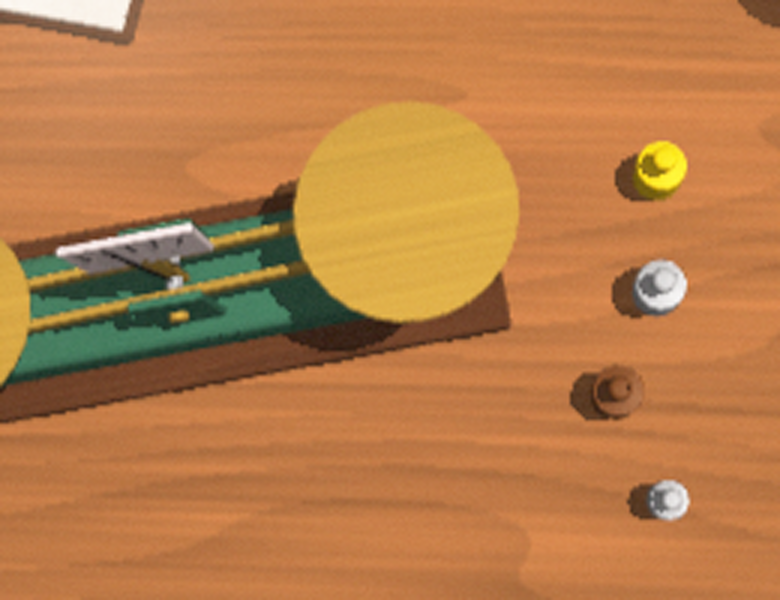

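The four candidates, as top pixel / scene pixel:
- Yellow: (382,156) / (340,264), wrong colour.
- Steel, middle size: (381,195) / (305,249). This is weight_200.
- Brown: (365,230) / (284,236), wrong colour.
- Steel, small: (383,266) / (248,232). This is weight_100.

The 500 g weight is at the lower left of the scene picture, about (220,295). The enlarged crops confirm the colours. The empty pan is at top (296,170) / scene (348,174).

```bash
python3 - <<'E'
from h import *
S=cam("scene");Tp=cam("top")
ims,imt=cv2.imread("pics/scene.png"),cv2.imread("pics/top.png")
pts={"w200knob":((304.2,240.8),(381.3,193)),"w100knob":((247.8,226.3),(383.7,265)),"brownknob":((282,225),(366.5,228.5)),"yel":((339,253.5),(381.5,152.5)),"pan":((347.6,174),(295.6,170.3)),"otherpan":((371.5,132.5),(0,0))}
for k,(a,b) in pts.items():
    if b[0]: P=tri([ray(*S[:2],*a),ray(*Tp[:2],*b)]); print(k,P.round(4),proj(*S[:2],P).round(1)-a,proj(*Tp[:2],P).round(1)-b)
    else: print(k, atz(*S[:2],*a,.092))
print("dial",atz(*Tp[:2],160+135/3,100+248/3,.15))
o=get_obs();M=R.from_rotvec(o["tool_rot"]).as_matrix();print(o["t"],M.round(3),o["opening"])
print(cam("wrist")[2])
# spots on top: body-center at known heights
for k,u,v,h in (("200",380,196.5,.029),("100",383,266.8,.024)): print(k,atz(*Tp[:2],u,v,h))
E
```

```text
w200knob [ 0.5696 -0.2046  0.0432] [-0.8  0.1] [-0.5 -0.7]
w100knob [ 0.4336 -0.2105  0.0349] [-0.4  0. ] [-0.3 -0.4]
brownknob [ 0.5005 -0.1778  0.0403] [-0.3  0. ] [-0.2 -0.3]
yel [ 0.6493 -0.2053  0.0428] [-0.6  0.1] [-0.3 -0.5]
pan [ 0.5907 -0.0474  0.1237] [-0.8  0.2] [-0.5 -0.9]
otherpan [0.53594736 0.23341588 0.092     ]
dial [0.5585918  0.09984237 0.15      ]
0.5 [[ 0.966  0.259  0.   ]
 [ 0.259 -0.966  0.   ]
 [ 0.    -0.    -1.   ]] 0.08530577531854723
{'intrinsics': array([[351.74373319,   0.        , 322.06901251],
       [  0.        , 351.74373319, 196.29474433],
       [  0.        ,   0.        ,   1.        ]]), 'tool_from_camera': array([[ 5.07379144e-04,  9.63295483e-01,  2.68442835e-01,
         6.89791105e-02],
       [ 9.99999871e-01, -4.85478827e-04, -1.47962670e-04,
        -5.12315204e-04],
       [-1.22084585e-05,  2.68442876e-01, -9.63295605e-01,
        -1.66770652e-01],
       [ 0.00000000e+00,  0.00000000e+00,  0.00000000e+00,
         1.00000000e+00]])}
200 [ 0.56407674 -0.20472842  0.029     ]
100 [ 0.42970162 -0.21109771  0.024     ]
```

```bash
python3 -m crank '[{"offset":[0.42,-0.29,0],"twist":[0,0,0]},{"offset":[0.42,-0.29,0],"twist":[0,0,0]},{"offset":[0.42,-0.29,0],"twist":[0,0,0]},{"offset":[0.42,-0.29,0],"twist":[0,0,0]},{"offset":[0.42,-0.29,0],"twist":[0,0,0]},{"offset":[0.42,-0.29,0],"twist":[0,0,0]},{"offset":[0.42,-0.29,0],"twist":[0,0,0]},{"offset":[0.42,-0.29,0],"twist":[0,0,0]},{"offset":[0.42,-0.29,0],"twist":[0,0,0]},{"offset":[0.42,-0.29,0],"twist":[0,0,0]},{"offset":[0.42,-0.29,0],"twist":[0,0,0]},{"offset":[0.42,-0.29,0],"twist":[0,0,0]}]'
python3 - <<'E'
from h import *
o=get_obs();K,T,c=cam("wrist");im=get_image("wrist");save("w1.png",im);print(o["t"],o["tool_pos"],T[:3,3])
for q in ("weight_200","empty_pan"):
  for r in cut_out(q,"wrist")[:5]:
    print(q,r["confidence"],np.round(r["rect"],1))
for n,P in (("200k",(.567,-.205,.046)),("100k",(.432,-.211,.038)),("pan",(.59,-.047,.124))): print(n,proj(K,T,P).round())
E
```

```text
t: 2.0
tool_pos: [0.4917, -0.2161, 0.2068]
tool_rot: [3.115, 0.406, -0.0]
contact_force: [-0.5, 0.2, -0.3]
opening: 0.0855
grip_force: 0.0
2.0 [ 0.49166374 -0.21612546  0.2068253 ] [ 0.55821526 -0.19789504  0.37358652]
weight_200 0.94 [355.1  14.2  37.5  25. ]
weight_200 0.83 [288.1 149.3  35.1  34.3]
weight_200 0.72 [335.5  84.4  34.4  37.7]
weight_200 0.62 [302.1 217.4  22.6  26.9]
empty_pan 0.91 [101.7  45.6 203.3  91.3]
200k [332.  90.]
100k [303. 226.]
pan [104. -16.]
```

View pics/w1.png

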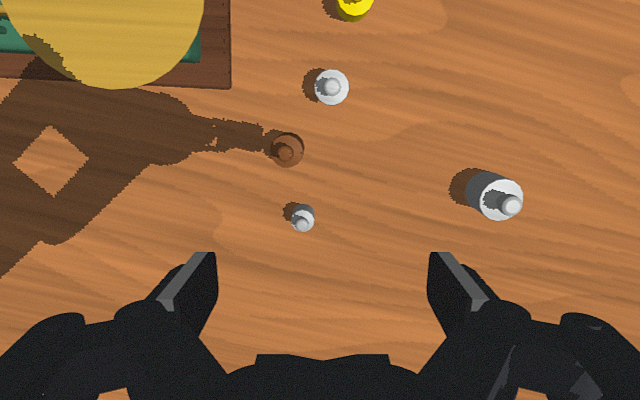

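The wrist picture shows weight_200 (steel) at (332,87), brown at (287,149), weight_100 (steel, small) at (302,218), the 500 g weight at (500,200) and the pan's edge at top left.

```bash
python3 - <<'E'
from h import *
K,T,c=cam("wrist");S=cam("scene");Tp=cam("top");o=get_obs();M=R.from_rotvec(o["tool_rot"]).as_matrix()
for k,l in (("200",[((332,86),.045),((332,87),.029)]),("100",[((303.5,223),.037),((302.5,218.5),.024)]),("500",[((511,205),.06)])):
    for p,z in l: print(k,z,atz(K,T,*p,z).round(4))
for k,r in (("200",[ray(K,T,332,86),ray(*S[:2],304.2,240.8),ray(*Tp[:2],381.3,193)]),("100",[ray(K,T,303.5,223),ray(*S[:2],247.8,226.3),ray(*Tp[:2],383.7,265)])):
    P=tri(r);print("tri knob",k,P.round(4)); print("tool delta",(M.T@(P-o["tool_pos"])).round(4))
E
```

```text
200 0.045 [ 0.571  -0.2033  0.045 ]
200 0.029 [ 0.5707 -0.2038  0.029 ]
100 0.037 [ 0.4358 -0.2107  0.037 ]
100 0.024 [ 0.4357 -0.209   0.024 ]
500 0.06 [ 0.5113 -0.3923  0.06  ]
tri knob 200 [ 0.5701 -0.2041  0.0431]
tool delta [0.0785 0.0089 0.1638]
tri knob 100 [ 0.4341 -0.2106  0.0348]
tool delta [-0.0546 -0.0198  0.1721]
```

```bash
python3 -m crank '[{"offset":[0.079,0.009,0.06],"twist":[0,0,0]},{"offset":[0.079,0.009,0.1],"twist":[0,0,0]},{"offset":[0.079,0.009,0.12],"twist":[0,0,0]},{"offset":[0.079,0.009,0.15],"twist":[0,0,0]},{"offset":[0.079,0.009,0.175],"twist":[0,0,0]},{"offset":[0.079,0.009,0.193],"twist":[0,0,0]},{"offset":[0.079,0.009,0.202],"twist":[0,0,0]},{"offset":[0.079,0.009,0.202],"twist":[0,0,0]},{"offset":[0.079,0.009,0.202],"twist":[0,0,0]}]' 0.8
python3 -m crank '[{"offset":[0,0,0],"twist":[0,0,0]},{"offset":[0,0,0],"twist":[0,0,0]},{"offset":[0,0,0],"twist":[0,0,0]},{"offset":[0,0,0],"twist":[0,0,0]},{"offset":[0,0,0],"twist":[0,0,0]},{"offset":[0,0,0],"twist":[0,0,0]},{"offset":[0,0,0],"twist":[0,0,0]},{"offset":[0,0,0],"twist":[0,0,0]}]' 0 40
```

```text
t: 3.28
tool_pos: [0.5719, -0.2036, 0.006]
tool_rot: [3.114, 0.41, 0.003]
contact_force: [1.1, -0.4, -0.3]
opening: 0.0683
grip_force: 0.0
t: 4.28
tool_pos: [0.5717, -0.2037, 0.0056]
tool_rot: [3.113, 0.41, 0.002]
contact_force: [-1.3, -2.3, 5.1]
opening: 0.0138
grip_force: 40.5
```

```bash
python3 - <<'E'
from h import *
w=get_image("wrist");s=get_image("scene");o=get_obs();print(o["opening"],o["grip_force"],o["contact_force"])
a=cv2.resize(w[150:400,170:470],(480,400));b=cv2.resize(s[190:310,240:384],(300,400)[:2] if 0 else (320,267))
b=cv2.copyMakeBorder(b,0,133,0,0,cv2.BORDER_CONSTANT);save("g1.png",np.hstack([a,b]))
E
```

```text
0.01332757593977807 40.46282886858535 [-0.33644561 -2.3891211   5.18471711]
```

View pics/g1.png

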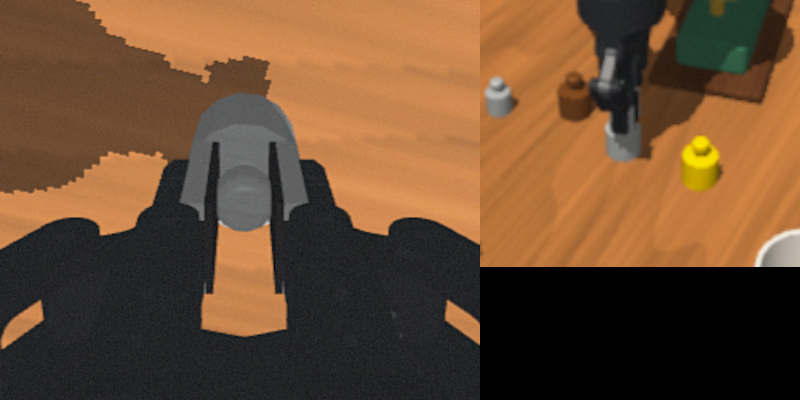

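The weight still stands upright, with the pads closed on its knob or neck: the knob shows at crop (245,200) and the opening is 14 mm. I'll test with a small lift.

```bash
python3 -m crank '[{"offset":[0,0,-0.005],"twist":[0,0,0]},{"offset":[0,0,-0.01],"twist":[0,0,0]},{"offset":[0,0,-0.02],"twist":[0,0,0]},{"offset":[0,0,-0.03],"twist":[0,0,0]},{"offset":[0,0,-0.03],"twist":[0,0,0]},{"offset":[0,0,-0.03],"twist":[0,0,0]}]'
python3 - <<'E'
from h import *
w=get_image("wrist");s=get_image("scene");o=get_obs();print(o["opening"],o["grip_force"],o["contact_force"])
a=cv2.resize(w[150:400,170:470],(360,300));b=cv2.resize(s[200:280,264:360],(432,360),interpolation=cv2.INTER_CUBIC)
a=cv2.copyMakeBorder(a,0,60,0,0,cv2.BORDER_CONSTANT);save("g2.png",np.hstack([a,b]))
E
```

```text
t: 5.12
tool_pos: [0.571, -0.2031, 0.0349]
tool_rot: [-3.115, -0.41, -0.0]
contact_force: [-0.2, 0.8, -1.9]
opening: 0.0138
grip_force: 39.6
0.013438782316849772 39.5854418586714 [-0.68305722  0.00502444 -2.13666703]
```

View pics/g2.png

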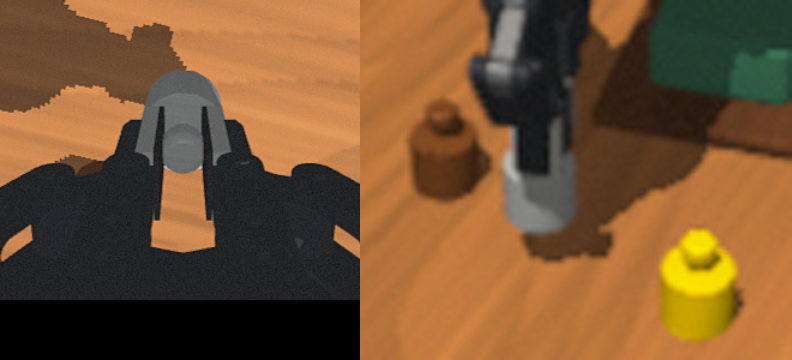

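The weight is lifted: the force is −2 N, the bottom hangs clear of the counter, and it is upright. I'll take it over the far-x half of the pan.

```bash
python3 -m crank '[{"offset":[0,0,-0.045],"twist":[0,0,0]},{"offset":[0,0,-0.09],"twist":[0,0,0]},{"offset":[0,0,-0.135],"twist":[0,0,0]},{"offset":[0.025,-0.04,-0.14],"twist":[0,0,0]},{"offset":[0.05,-0.08,-0.14],"twist":[0,0,0]},{"offset":[0.07,-0.12,-0.14],"twist":[0,0,0]},{"offset":[0.084,-0.145,-0.14],"twist":[0,0,0]},{"offset":[0.084,-0.145,-0.14],"twist":[0,0,0]},{"offset":[0.084,-0.145,-0.14],"twist":[0,0,0]}]'
python3 - <<'E'
from h import *
w=get_image("wrist");s=get_image("scene");t=get_image("top");o=get_obs();print(o["t"],o["tool_pos"],o["contact_force"])
a=cv2.resize(s[110:220,280:420],(420,330),interpolation=cv2.INTER_CUBIC);b=cv2.resize(t[110:220,240:360],(360,330),interpolation=cv2.INTER_CUBIC)
save("p1.png",np.hstack([a,b]))
E
```

```text
t: 6.35
tool_pos: [0.6143, -0.0417, 0.1743]
tool_rot: [3.114, 0.41, -0.001]
contact_force: [-0.1, -0.9, -3.0]
opening: 0.0136
grip_force: 41.7
6.5 [ 0.61442179 -0.04231211  0.17462867] [-0.20973659  0.96889923 -1.66050348]
```

View pics/p1.png

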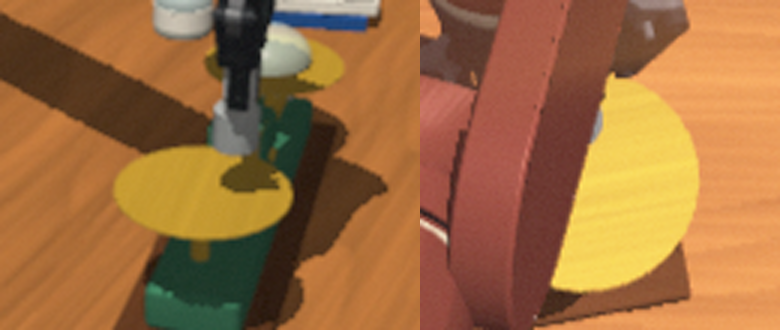

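The weight hangs upright over the right part of the pan (scene crop (235,135)). I'll lower it and release.

```bash
python3 -m crank '[{"offset":[0,0,0.015],"twist":[0,0,0]},{"offset":[0,0,0.028],"twist":[0,0,0]},{"offset":[0,0,0.034],"twist":[0,0,0]},{"offset":[0,0,0.038],"twist":[0,0,0]},{"offset":[0,0,0.041],"twist":[0,0,0]},{"offset":[0,0,0.041],"twist":[0,0,0]},{"offset":[0,0,0.041],"twist":[0,0,0]}]'
python3 -m crank '[{"offset":[0,0,0],"twist":[0,0,0]},{"offset":[0,0,0],"twist":[0,0,0]},{"offset":[0,0,0],"twist":[0,0,0]},{"offset":[0,0,0],"twist":[0,0,0]},{"offset":[0,0,-0.02],"twist":[0,0,0]},{"offset":[0,0,-0.05],"twist":[0,0,0]},{"offset":[-0.05,0.04,-0.07],"twist":[0,0,0]},{"offset":[-0.1,0.08,-0.07],"twist":[0,0,0]},{"offset":[-0.15,0.12,-0.07],"twist":[0,0,0]},{"offset":[-0.2,0.135,-0.07],"twist":[0,0,0]},{"offset":[-0.2,0.135,-0.07],"twist":[0,0,0]},{"offset":[-0.2,0.135,-0.07],"twist":[0,0,0]}]' 0.8
python3 - <<'E'
from h import *
w=get_image("wrist");s=get_image("scene");o=get_obs();print(o["t"],o["tool_pos"],o["contact_force"])
K,T,c=cam("wrist");print("exp 100",proj(K,T,(.4355,-.2105,.024)),"500",proj(K,T,(.51,-.39,.05)))
a=cv2.resize(s[110:230,280:420],(360,309),interpolation=cv2.INTER_CUBIC);b=cv2.resize(w,(440,275));b=cv2.copyMakeBorder(b,0,34,0,0,cv2.BORDER_CONSTANT)
save("w2.png",w);save("p2.png",np.hstack([a,b]))
for r in cut_out("weight_100","wrist")[:5]: print(r["confidence"],np.round(r["rect"],1))
E
```

```text
t: 7.38
tool_pos: [0.6149, -0.0413, 0.1342]
tool_rot: [3.114, 0.41, 0.001]
contact_force: [0.4, -0.0, -2.8]
opening: 0.0132
grip_force: 41.7
t: 8.88
tool_pos: [0.457, -0.2237, 0.2052]
tool_rot: [3.114, 0.409, 0.003]
contact_force: [-0.2, 1.0, -0.2]
opening: 0.0682
grip_force: 0.0
8.975 [ 0.45739999 -0.22294207  0.20461655] [0.46481708 0.83826692 0.07484591]
exp 100 [305.00068203 187.06989275] 500 [511.08869615 167.55467182]
0.77 [305.2 186.2  28.   27.8]
```

View pics/p2.png

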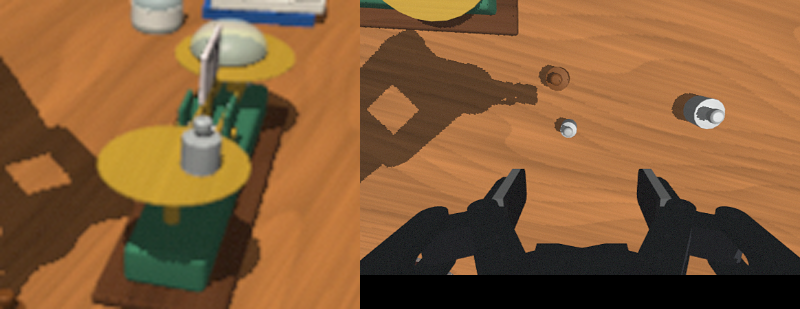

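weight_200 stands upright on the pan at scene crop (201,150), and the beam is still at its stop. weight_100 is at (305,187), as expected. Next I'll fetch it.

```bash
python3 -m crank '[{"offset":[-0.0175,-0.0175,0.05],"twist":[0,0,0]},{"offset":[-0.0175,-0.0175,0.1],"twist":[0,0,0]},{"offset":[-0.0175,-0.0175,0.13],"twist":[0,0,0]},{"offset":[-0.0175,-0.0175,0.16],"twist":[0,0,0]},{"offset":[-0.0175,-0.0175,0.185],"twist":[0,0,0]},{"offset":[-0.0175,-0.0175,0.195],"twist":[0,0,0]},{"offset":[-0.0175,-0.0175,0.2],"twist":[0,0,0]},{"offset":[-0.0175,-0.0175,0.2],"twist":[0,0,0]},{"offset":[-0.0175,-0.0175,0.2],"twist":[0,0,0]}]' 0.7
python3 -m crank '[{"offset":[0,0,0],"twist":[0,0,0]},{"offset":[0,0,0],"twist":[0,0,0]},{"offset":[0,0,0],"twist":[0,0,0]},{"offset":[0,0,0],"twist":[0,0,0]},{"offset":[0,0,0],"twist":[0,0,0]},{"offset":[0,0,0],"twist":[0,0,0]},{"offset":[0,0,0],"twist":[0,0,0]}]' 0 40
python3 -m crank '[{"offset":[0,0,-0.005],"twist":[0,0,0]},{"offset":[0,0,-0.015],"twist":[0,0,0]},{"offset":[0,0,-0.03],"twist":[0,0,0]},{"offset":[0,0,-0.03],"twist":[0,0,0]},{"offset":[0,0,-0.03],"twist":[0,0,0]}]'
python3 - <<'E'
from h import *
w=get_image("wrist");s=get_image("scene");o=get_obs();print(o["t"],o["tool_pos"],o["contact_force"])
a=cv2.resize(w[150:400,170:470],(360,300));b=cv2.resize(s[180:260,210:306],(432,360),interpolation=cv2.INTER_CUBIC)
a=cv2.copyMakeBorder(a,0,60,0,0,cv2.BORDER_CONSTANT);save("g3.png",np.hstack([a,b]))
E
```

```text
t: 10.15
tool_pos: [0.4358, -0.2116, 0.0049]
tool_rot: [3.113, 0.41, 0.002]
contact_force: [-0.0, 0.6, -0.1]
opening: 0.0604
grip_force: 0.0
t: 11.02
tool_pos: [0.4352, -0.2112, 0.0041]
tool_rot: [3.115, 0.41, 0.001]
contact_force: [-0.5, 1.3, 3.3]
opening: 0.0112
grip_force: 39.2
t: 11.65
tool_pos: [0.435, -0.2112, 0.034]
tool_rot: [3.114, 0.41, 0.001]
contact_force: [0.7, 0.5, -1.4]
opening: 0.0109
grip_force: 39.1
11.75 [ 0.43462588 -0.21086059  0.03339178] [-0.29015151 -0.24755132 -1.26906838]
```

View pics/g3.png

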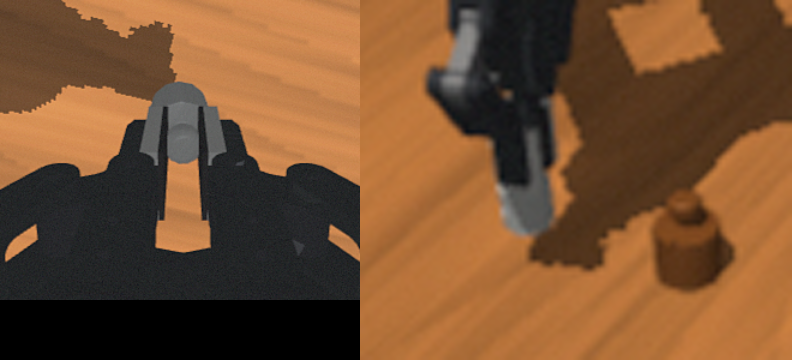

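The weight is held on its knob and hangs nearly plumb; the force changed by about −1 N. Now to the near-x half of the pan.

```bash
python3 -m crank '[{"offset":[0,0,-0.05],"twist":[0,0,0]},{"offset":[0,0,-0.1],"twist":[0,0,0]},{"offset":[0.02,-0.02,-0.14],"twist":[0,0,0]},{"offset":[0.06,-0.04,-0.147],"twist":[0,0,0]},{"offset":[0.1,-0.07,-0.147],"twist":[0,0,0]},{"offset":[0.135,-0.1,-0.147],"twist":[0,0,0]},{"offset":[0.158,-0.113,-0.147],"twist":[0,0,0]},{"offset":[0.166,-0.118,-0.147],"twist":[0,0,0]},{"offset":[0.166,-0.118,-0.147],"twist":[0,0,0]},{"offset":[0.166,-0.118,-0.13],"twist":[0,0,0]},{"offset":[0.166,-0.118,-0.115],"twist":[0,0,0]},{"offset":[0.166,-0.118,-0.105],"twist":[0,0,0]},{"offset":[0.166,-0.118,-0.1],"twist":[0,0,0]},{"offset":[0.166,-0.118,-0.1],"twist":[0,0,0]}]'
python3 - <<'E'
from h import *
s=get_image("scene");w=get_image("wrist");o=get_obs();print(o["t"],o["tool_pos"],o["contact_force"])
a=cv2.resize(s[110:230,280:420],(420,360),interpolation=cv2.INTER_CUBIC);b=cv2.resize(w[150:400,170:470],(380,317));b=cv2.copyMakeBorder(b,0,43,0,0,cv2.BORDER_CONSTANT)
save("p3.png",np.hstack([a,b]))
E
```

```text
t: 13.5
tool_pos: [0.5645, -0.0542, 0.1333]
tool_rot: [-3.114, -0.41, 0.001]
contact_force: [-0.2, 0.5, -0.7]
opening: 0.0106
grip_force: 39.2
13.6 [ 0.56515521 -0.05422802  0.1343438 ] [-0.27316005  0.42422197 -0.85165746]
```

View pics/p3.png

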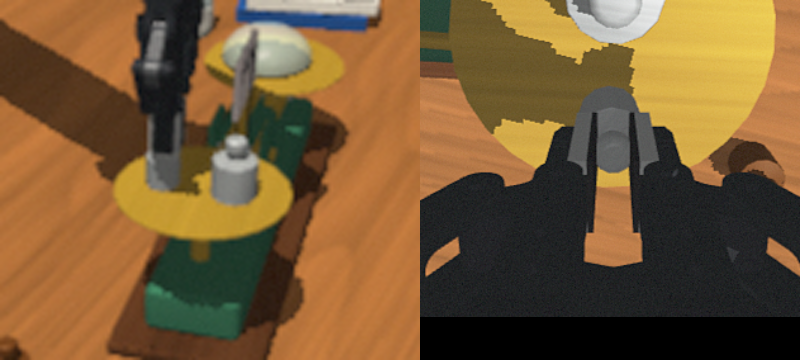

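weight_100 is just above the pan at scene crop (163,170), clear of weight_200 at (235,170). I'll press gently down to the level height, release and withdraw.

```bash
python3 -m crank '[{"offset":[0,0,0.003],"twist":[0,0,0]},{"offset":[0,0,0.006],"twist":[0,0,0]},{"offset":[0,0,0.009],"twist":[0,0,0]},{"offset":[0,0,0.012],"twist":[0,0,0]},{"offset":[0,0,0.015],"twist":[0,0,0]},{"offset":[0,0,0.017],"twist":[0,0,0]},{"offset":[0,0,0.018],"twist":[0,0,0]},{"offset":[0,0,0.018],"twist":[0,0,0]},{"offset":[0,0,0.018],"twist":[0,0,0]},{"offset":[0,0,0.018],"twist":[0,0,0]},{"offset":[0,0,0.018],"twist":[0,0,0]},{"offset":[0,0,0.018],"twist":[0,0,0]}]'
python3 -m crank '[{"offset":[0,0,0],"twist":[0,0,0]},{"offset":[0,0,0],"twist":[0,0,0]},{"offset":[0,0,0],"twist":[0,0,0]},{"offset":[0,0,0],"twist":[0,0,0]},{"offset":[0,0,0],"twist":[0,0,0]},{"offset":[0,0,0],"twist":[0,0,0]},{"offset":[0,0,-0.02],"twist":[0,0,0]},{"offset":[0,0,-0.05],"twist":[0,0,0]},{"offset":[0,0,-0.09],"twist":[0,0,0]},{"offset":[-0.05,0.03,-0.1],"twist":[0,0,0]},{"offset":[-0.1,0.07,-0.1],"twist":[0,0,0]},{"offset":[-0.15,0.1,-0.1],"twist":[0,0,0]},{"offset":[-0.15,0.1,-0.1],"twist":[0,0,0]},{"offset":[-0.15,0.1,-0.1],"twist":[0,0,0]},{"offset":[-0.15,0.1,-0.1],"twist":[0,0,0]},{"offset":[-0.15,0.1,-0.1],"twist":[0,0,0]},{"offset":[-0.15,0.1,-0.1],"twist":[0,0,0]},{"offset":[-0.15,0.1,-0.1],"twist":[0,0,0]}]' 0.7
python3 - <<'E'
from h import *
s=get_image("scene");t=get_image("top");o=get_obs();print(o["t"],o["tool_pos"],o["contact_force"])
a=cv2.resize(s[110:230,280:420],(420,360),interpolation=cv2.INTER_CUBIC);b=cv2.resize(t[100:220,210:337],(380,360),interpolation=cv2.INTER_CUBIC)
save("p4.png",np.hstack([a,b]))
s2=get_image("scene");print(np.abs(s2.astype(int)-s)[110:230,280:420].mean())
E
```

```text
t: 15.1
tool_pos: [0.5648, -0.0541, 0.1158]
tool_rot: [-3.115, -0.41, -0.0]
contact_force: [-0.4, -0.0, 0.7]
opening: 0.0106
grip_force: 39.3
t: 17.35
tool_pos: [0.4459, -0.1892, 0.2157]
tool_rot: [-3.114, -0.411, 0.0]
contact_force: [-0.7, -0.1, 0.2]
opening: 0.0597
grip_force: 0.0
17.45 [ 0.44582487 -0.18940366  0.2157318 ] [-0.269107   -0.19426136 -0.30759866]
1.2284325396825397
```

View pics/p4.png

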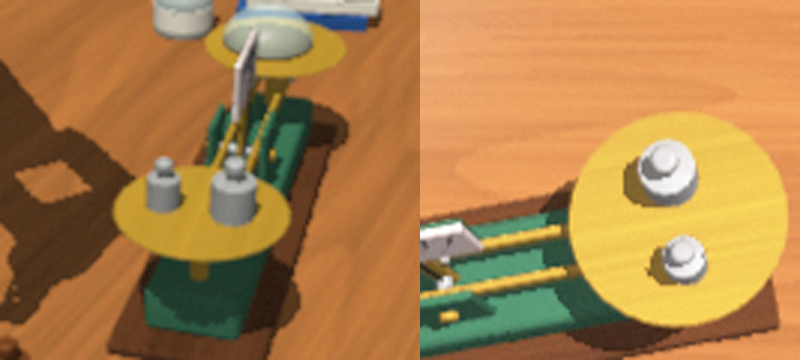

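Both weights stand upright on the pan, at scene crop (163,188) and (235,195), and the pan has sunk by about 7 px. I'll wait a second, check the height numerically, then hand in.

```bash
python3 -m crank '[{"offset":[0,0,0],"twist":[0,0,0]},{"offset":[0,0,0],"twist":[0,0,0]},{"offset":[0,0,0],"twist":[0,0,0]},{"offset":[0,0,0],"twist":[0,0,0]},{"offset":[0,0,0],"twist":[0,0,0]},{"offset":[0,0,0],"twist":[0,0,0]},{"offset":[0,0,0],"twist":[0,0,0]},{"offset":[0,0,0],"twist":[0,0,0]}]' | head -1
python3 - <<'E'
from h import *
S=cam("scene")
old=cv2.imread("pics/scene.png")[:,:,::-1]; new=get_image("scene")
def low(im):
    h=cv2.cvtColor(np.ascontiguousarray(im),cv2.COLOR_RGB2HSV); m=(h[...,0]>19)&(h[...,0]<30)&(h[...,1]>150)&(h[...,2]>110)
    m[:150]=0;m[215:]=0; ys,xs=np.nonzero(m[:,315:380]); return [ys[xs==c].max() for c in (10,17,24,42,47)]
print(low(old),low(new))
P=np.array([.5907,-.0474,.128]);print("expected row shift",proj(*S[:2],P-[0,0,.018])-proj(*S[:2],P))
E
```

```text
t: 18.5
[np.int64(183), np.int64(186), np.int64(188), np.int64(188), np.int64(187)] [np.int64(190), np.int64(193), np.int64(196), np.int64(196), np.int64(194)]
expected row shift [-0.28360306  7.01854544]
```

The pan's edge sits 7–8 rows lower, against 7.0 expected for level.

```bash
python3 -c "
from station import *
print(finish_job())"
```

```text
the job is handed in; nothing more can be done
None
```

I handed the job in at about 18.6 s: the 100 g and 200 g weights stand upright on the empty pan, released, and the pan sank 7–8 px against 7.0 px expected for a level beam; the hand-in returned no verdict.

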